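Fetch the seaming roll from the blue-lidded box

ROBOT

A 7-joint arm with a two-finger parallel gripper is mounted at the origin on a cart in front of the work surface, level with it; the furniture and walls round the work are solid. World frame = base frame: x ahead of the robot, y to its left, z up, the work surface at z = 0. Lengths are in m, angles in rad, forces in N, time in s.
With the tool pointing down it reaches from about 0.4 to 0.875 m from the base axis. Payload 19.3 kg.
Tool frame: the origin (TCP) lies midway between the tips of the shut fingers; the grasp point (between the pads) lies 19 mm behind it; x points along the fingers, y is the direction in which the jaws open and shut, and the axes are right-handed (so a half turn about x gives the same grasp; the last joint's range is limited). The gripper opens to 85 mm and grips with 20 to 120 N. Pads are 22 mm wide; open, the fingers measure 114 mm over their backs; the gripper's body (76 mm by 85 mm) begins 54 mm behind the grasp point. The pads swing forward as they close: fully open they stand 13 mm farther back than shut.
Start: joints at [1.201, 0.521, -0.036, 1.599, 0.021, 1.021, -0.113], TCP at [0.185, -0.597, 0.231] pointing down, gripper open.
Joint ranges: [-2.91, 2.91], [-0.3, 2.13], [-1.5, 1.42], [0.17, 2.43], [-1.26, 4.41], [0.16, 1.93], [-2.52, 2.52]. Speed limits (rad/s): [1.89, 1.89, 2.39, 2.39, 3.01, 3.01, 3.01].

INTERFACE

Orientations are given as [roll, pitch, yaw] about the fixed x, y, z axes, in that order (R = Rz(yaw) Ry(pitch) Rx(roll)).
In Python, from workcell import telemetry, vision, workorder gives the robot as it stands. The module is installed in compiled form; this text tells all that it offers.
- The arm moves only by the tool play_rows, never from a script. Its argument "deltas" is a list of rows, each a list of 7 numbers: the shift along the world's x, y, z in mm, then the turn, a rotation vector about the world's x, y, z in degrees, then the finger opening in mm, from 0 to 85.4. In form: [[x, y, z, wx, wy, wz, jaw], ...]. A call has 1 to 8 rows; each row shifts and turns the commanded pose from where the row before left it; what a row does not reach is not made up. A row lasts 1/8 s, in which the tool goes at most 62.5 mm and 10.7 degrees, less where a joint would pass 70% of its speed; a pose out of reach is approached as far as the arm can. A call with a gripper value outside its range is refused whole. The fingers move at their own pace and stop on an object; "grip_force" is the grip in N (left out, the last holds). Time passes only in rows, so rows that do not move let the fingers close. It gives the time, the measured TCP pose, the force and the opening at its end, in the units of the state.
- telemetry.observe(): the state, without advancing time (a new reading comes with each control period).
- vision.grab_frame(name): name is "side" or "top" or "wrist"; returns the picture (400x640x3 uint8, red, green, blue); there is no depth.
- vision.camera_info(name): a dict with "mtx" (3x3 intrinsics, pixels), "rvec" (rotation vector, rad) and "tvec" (3), from world to camera coordinates, as OpenCV has them. Camera axes: x right, y down, z forward; pixel columns grow to the right and rows downward; lengths in m; the calibration is good to about 2 mm. A picture is of the moment at which its call begins: read the wrist's pose just before it. camera_info takes no time and is no camera call; for the wrist camera it gives the pose at the moment of the call.
- workorder.job_done(): hands the job in, once; it reports no verdict.
The state is a dict: "clock": time; "qpos": joint angles; "qd": joint speeds; "joint_efforts": joint torques, N m; "position": TCP position; "tool_rot": TCP orientation; "force": force on the tool from outside, world axes, zero at the start; "moment": the same for the moment, N m; "grip_width": finger opening in m.
Only numpy, scipy, OpenCV 4.12 (cv2) and the standard library are available. Lean on these libraries where they do the work, as an engineer would, in place of code of your own. Each camera call takes 0.05 s, during which the arm holds its last target. There are 200 camera calls.

TASK

In the row of three closed boxes, swing the blue lid fully open, take out the seaming roll that is kept under it and stand it upright on its disc in the shallow black-lined tray. Leave the yellow and green lids shut; the blue lid can stay open.

Things in the scene. Friction and masses are not known exactly. Their poses are not given: they have to be found in the camera images.
- lid_blue (a joint): blue lid's hinge, rad: 0 shut, grows as the lid opens, stop at 1.85; the lid's front edge rises and swings away from the robot. A light friction hinge (0.06 N m, under 1 N at the tab) that stays where it is left. Lid 72 x 90 x 4 mm on a grey box (outside 70 deep, 90 wide, 64 high, inside 64 by 84, floor 3 mm thick). Three such boxes stand side by side, 92 mm apart, fixed on a 6 mm plate, in any order: blue, yellow, green.
- tab_blue (a point): centre of the blue lid's pull tab, 72 mm above the table when shut: a flat tab 16 mm wide (along its y, to pinch from above) and 10 mm thick that juts 30 mm straight out beyond the lid's front edge, the centre 13 mm out from that edge and 15 mm out from the box's front face. The axes turn with the lid; when shut, z is up and +x points back across the lid to the hinge. The hinge line lies 85 mm from this point along its +x, parallel to its y.
- roll_centre (a point): centre of the seaming roll, 28 mm above its underside; z up along its pin. Steel disc 36 mm wide, 12 high; brass collar 20 mm wide up to 15; steel pin 16 mm wide up to 56. About 120 g. Stands upright on the blue box's floor, within 10 mm of its middle. Pinch the pin 40 mm above the underside so that the fingertips clear the disc; to either side there is 28 mm or more, so go in with the fingers only part open.
- tray_floor (a point): middle of the floor of the shallow steel tray lined with black rubber, fixed: 100 x 100 mm outside, 3 mm walls, rim 12 mm above the table; this point is on the rubber, 5 mm above the table; z up, x and y along the sides.
- lid_yellow (a joint): yellow lid's hinge, rad: 0 shut, same build as the blue one; leave shut
- lid_green (a joint): green lid's hinge, rad: 0 shut, same build as the blue one; leave shut

How it is judged:
By the outcome, as a careful person would: the job done as asked, in the order asked, and still so for the second after the job is handed in, with the robot touching nothing.
It also fails if it takes over 48 s, if anything falls off the work surface, if the arm or the gripper's body presses on something with over 40 N, if the wrist force passes 120 N, or if a joint passes its speed limit or range.

## Working session

There is one attempt and no reset: what is moved stays moved. The work goes in short steps, Python scripts to look and compute and a tool call to move; the robot and the scene stay as the last step left them, time stands still between calls to the robot, and variables do not carry over. Pictures are saved under pics/ and viewed, about 8 in all and at most 12, crops included, and the job is handed in when it is done.

Besides the shell and the picture viewer there is one more tool, called after "Call:" as a command line: name --pt "numbers of a row" for each row, then --argument value for the rest. play_rows: Moves the arm, as the interface text tells. Its arguments: {"type":"object","properties":{"deltas":{"type":"array","items":{"type":"array","items":{"type":"number"}}},"grip_force":{"type":"number"}},"required":["deltas"]}

```bash
mkdir -p pics; python3 - <<'E'
from workcell import telemetry, vision
import cv2,numpy as np
print(telemetry.observe())
for n in("top","side"):
    im=vision.grab_frame(n); cv2.imwrite(f"pics/{n}0.png",im[:,:,::-1])
    c=vision.camera_info(n);R=cv2.Rodrigues(np.array(c["rvec"],float))[0];print(n,c,"pos",-R.T@np.array(c["tvec"]).ravel())
E
```

```text
{'clock': 0.0, 'qpos': array([ 1.20079286,  0.52201373, -0.03632108,  1.59998744,  0.02119361,
        1.02111269, -0.11279338]), 'qd': array([ 1.05099336e-03,  9.27273026e-04, -4.79077075e-04,  1.20364787e-03,
        5.07715821e-05,  5.07947303e-04, -5.83549889e-04]), 'joint_efforts': array([-5.41923928e-04, -9.27130651e+01,  1.97946087e+00, -3.69931126e+01,
        1.76265469e-02,  8.32777005e-03, -1.28294388e-05]), 'position': array([ 0.1844472 , -0.59681419,  0.23073334]), 'tool_rot': array([-1.50117726,  1.56965988,  1.94020632]), 'force': array([-0.72569104,  0.01190193,  0.23775226]), 'moment': array([0.02340851, 0.0095608 , 0.00255188]), 'grip_width': 0.08536330809252944}
top {'mtx': array([[434.97394311,   0.        , 317.84385183],
       [  0.        , 434.97394311, 204.32896188],
       [  0.        ,   0.        ,   1.        ]]), 'rvec': array([ 2.18417606, -2.01179493,  0.21979424]), 'tvec': array([0.03684622, 0.47210541, 0.92951299])} pos [0.25359467 0.05516153 1.01038731]
side {'mtx': array([[404.5225739 ,   0.        , 311.17591162],
       [  0.        , 404.5225739 , 203.93051126],
       [  0.        ,   0.        ,   1.        ]]), 'rvec': array([ 2.27885514, -0.21549322,  0.10083608]), 'tvec': array([-0.44070955,  0.14524963,  0.88250517])} pos [ 0.32408107 -0.64287205  0.6898005 ]
```

View pics/top0.png

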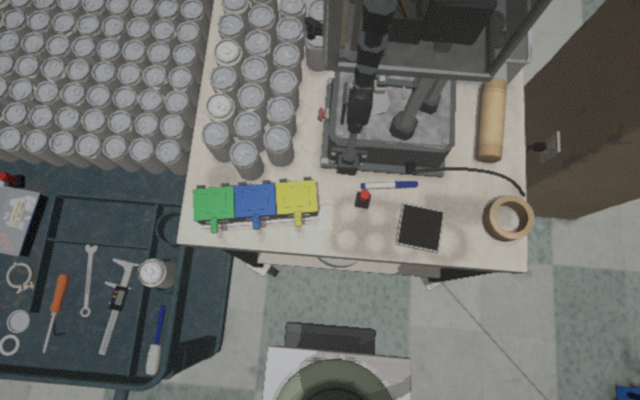

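View pics/side0.png

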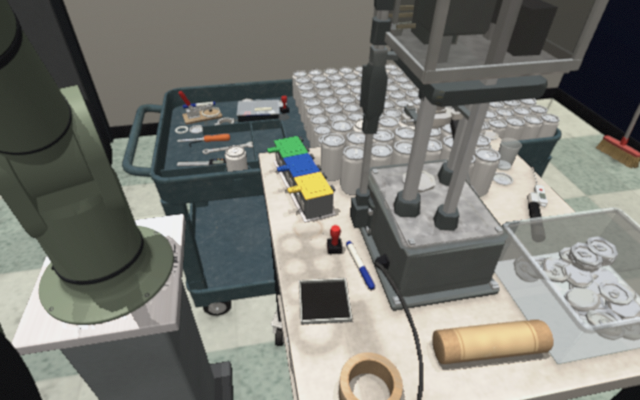

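The top view shows the box row at about (255,203) in order green, blue, yellow, with the blue tab near (257,222), and the tray near (420,228). The side view shows the same order. I'll enlarge both next.

```bash
python3 - <<'E'
import cv2,numpy as np
t=cv2.imread("pics/top0.png");s=cv2.imread("pics/side0.png")
a=cv2.resize(t[170:240,185:325],None,fx=5.5,fy=5.5,interpolation=cv2.INTER_CUBIC)  # 770x385
b=cv2.resize(t[195:255,385:455],None,fx=3.5,fy=3.5,interpolation=cv2.INTER_CUBIC)
c=cv2.resize(s[130:220,260:345],None,fx=2.3,fy=2.3,interpolation=cv2.INTER_CUBIC)
d=cv2.resize(s[270:330,290:360],None,fx=3.,fy=3.,interpolation=cv2.INTER_CUBIC)
o=np.zeros((600,780,3),np.uint8);o[:385,:770]=a;o[390:600,0:245]=b;o[390:390+c.shape[0],260:260+c.shape[1]]=c;o[390:570,480:690]=d
cv2.imwrite("pics/c1.png",o)
E
```

```text
(no output)
```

View pics/c1.png

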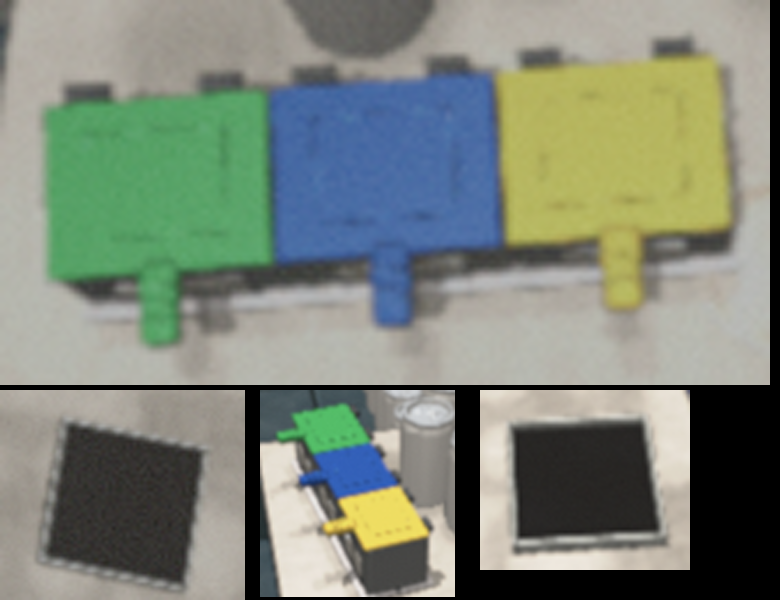

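```bash
cat > h.py <<'E'
from workcell import telemetry, vision
import cv2,numpy as np
from scipy.spatial.transform import Rotation as Ro
def ray(n,uv,z,c=None):
    c=c or vision.camera_info(n);R=cv2.Rodrigues(np.array(c["rvec"],float))[0];t=np.array(c["tvec"]).ravel();K=np.array(c["mtx"])
    p=-R.T@t; d=(R.T@np.linalg.solve(K,np.c_[np.array(uv,float),np.ones(len(uv))].T)).T
    return p+d*((z-p[2])/d[:,2])[:,None]
def proj(n,P,c=None):
    c=c or vision.camera_info(n)
    return cv2.projectPoints(np.array(P,float),np.array(c["rvec"],float),np.array(c["tvec"],float),np.array(c["mtx"]),None)[0][:,0]
def T(u,off,f): return (np.array(u,float)+.5)/f-.5+np.array(off)
E
python3 - <<'E'
from h import *
np.set_printoptions(precision=4,suppress=True)
top=ray("top",T([[47,108],[270,92],[495,73],[720,58],[50,277],[275,263],[502,247],[732,230]],(185,170),5.5),.074)
print(top)
tab=ray("top",T([[376,322],[411,322],[146,342],[179,342],[607,306],[641,304]],(185,170),5.5),.077);print("tips",tab)
ax=(top[0]-top[3])[:2]; print("y axis angle", np.degrees(np.arctan2(ax[1],ax[0]))-90, np.degrees(np.arctan2(*(top[4]-top[7])[[1,0]]))-90)
bt=T(np.array([[63,421],[203,450],[183,587],[41,561]])-[0,390],(385,195),3.5)
p=ray("top",bt,.012);print("tray top",p,p.mean(0))
bs=T(np.array([[512,424],[645,419],[665,542],[515,549]])-[480,390],(290,270),3.)
p=ray("side",bs,.012);print("tray side",p,p.mean(0))
cs=T(np.array([[300,480],[318,451],[371,444],[396,486],[341,498]])-[260,390],(260,130),2.3)
print("side blue tab tip/lid",ray("side",cs,.074))
E
```

```text
[[0.4743 0.3544 0.074 ]
 [0.4883 0.2653 0.074 ]
 [0.5037 0.1752 0.074 ]
 [0.5174 0.0848 0.074 ]
 [0.4055 0.3431 0.074 ]
 [0.4184 0.2545 0.074 ]
 [0.4323 0.165  0.074 ]
 [0.4467 0.074  0.074 ]]
tips [[0.3976 0.2111 0.077 ]
 [0.3987 0.1973 0.077 ]
 [0.3822 0.3007 0.077 ]
 [0.3833 0.2877 0.077 ]
 [0.4115 0.1207 0.077 ]
 [0.4134 0.1074 0.077 ]]
y axis angle 9.087554824750555 8.715432199911575
tray top [[ 0.4948 -0.1223  0.012 ]
 [ 0.4825 -0.2164  0.012 ]
 [ 0.3896 -0.2052  0.012 ]
 [ 0.3991 -0.1117  0.012 ]] [ 0.4415 -0.1639  0.012 ]
tray side [[ 0.4035 -0.1154  0.012 ]
 [ 0.4958 -0.1285  0.012 ]
 [ 0.4837 -0.2267  0.012 ]
 [ 0.3886 -0.2138  0.012 ]] [ 0.4429 -0.1711  0.012 ]
side blue tab tip/lid [[0.3983 0.2032 0.074 ]
 [0.4261 0.2562 0.074 ]
 [0.4894 0.259  0.074 ]
 [0.5016 0.1722 0.074 ]
 [0.4381 0.1619 0.074 ]]
```

```bash
python3 - <<'E'
from h import *
np.set_printoptions(precision=4,suppress=True)
s=telemetry.observe();R=Ro.from_euler('xyz',s["tool_rot"]).as_matrix();print(R)
for n in ("side","top"): print(n, proj(n,[[.4126,.2078,.072],[.4975,.221,.072]]))
print(ray("side",[[332,184],[352,191]],0), ray("top",[[245,176],[281,163]],0))
for z in(.1,.12,.14,.16): print(z,ray("side",[[333,139],[353,150]],z)[:,:2].ravel(), ray("top",[[245,151],[278,133]],z)[:,:2].ravel())
E
```

```text
[[-0.0004  0.2953 -0.9554]
 [ 0.0009 -0.9554 -0.2953]
 [-1.     -0.0009  0.0001]]
side [[282.432  167.8446]
 [313.5983 161.4453]]
top [[255.5814 221.9053]
 [254.0248 184.1545]]
[[0.5468 0.2067 0.    ]
 [0.5929 0.167  0.    ]] [[0.5347 0.2578 0.    ]
 [0.5746 0.1744 0.    ]]
0.1 [0.562  0.276  0.6012 0.2137] [0.5639 0.2446 0.6119 0.1763]
0.12 [0.5539 0.2448 0.5918 0.1847] [0.5571 0.2404 0.604  0.1736]
0.14 [0.5458 0.2136 0.5825 0.1556] [0.5503 0.2362 0.5961 0.171 ]
0.16 [0.5378 0.1825 0.5731 0.1266] [0.5435 0.2321 0.5883 0.1683]
```

Call:
play_rows --pt "15 22 4 0 0 0 40" --pt "30 44 4 0 0 -1.4 40" --pt "32 46 4 0 0 -1.4 40" --pt "32 47 4 0 0 -1.4 40" --pt "32 47 4 0 0 -1.4 40" --pt "32 47 4 0 0 -1.4 40" --pt "32 47 4 0 0 -1.2 40" --pt "31 47 2 0 0 0 40" --grip_force 25

```text
clock: 1.1
position: [0.4214, -0.2485, 0.2615]
tool_rot: [2.312, 1.571, -0.673]
force: [0.6, -1.0, 0.6]
grip_width: 0.0398
```

Call:
play_rows --pt "0 56 0 0 0 0 40" --pt "0 56 0 0 0 0 40" --pt "0 56 0 0 0 0 40" --pt "0 56 0 0 0 0 40" --pt "0 56 -10 0 0 0 40" --pt "-5 56 -20 0 0 0 40" --pt "-5 56 -30 0 0 0 40" --pt "-2 40 -30 0 0 0 40"

```text
clock: 2.1
position: [0.4081, 0.183, 0.1711]
tool_rot: [-2.229, 1.57, 1.07]
force: [1.4, -1.0, -0.3]
grip_width: 0.0398
```

Call:
play_rows --pt "1 24 -25 0 0 0 34" --pt "0 0 -20 0 0 0 34" --pt "0 0 0 0 0 0 34"

```text
clock: 2.48
position: [0.4088, 0.2046, 0.1258]
tool_rot: [0.286, 1.568, -2.699]
force: [0.6, -0.5, 0.9]
grip_width: 0.034
```

```bash
python3 - <<'E'
from h import *
np.set_printoptions(precision=4,suppress=True)
s=telemetry.observe();c=vision.camera_info("wrist");im=vision.grab_frame("wrist");np.save("w1.npy",c)
print(s["position"],s["qpos"],Ro.from_euler('xyz',s["tool_rot"]).as_matrix()[:,1])
cv2.imwrite("pics/w1.png",im[:,:,::-1])
print(proj("wrist",[[.413,.2077,.077],[.3962,.205,.077],[.4254,.2098,.077],s["position"]],c))
E
```

```text
[0.4088 0.2046 0.1258] [-0.2795  0.4474 -0.3979  2.1066  0.2833  0.6407 -2.2849] [ 0.1567 -0.9876  0.0008]
[[312.842  215.0028]
 [313.0214 238.6886]
 [312.5406 196.7439]
 [316.4861 255.8135]]
```

View pics/w1.png

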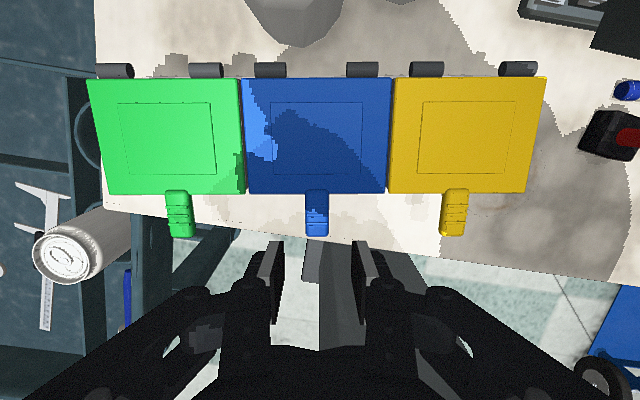

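Call:
play_rows --pt "0.5 0.5 -30 0 0 0 34" --pt "0 0 -25 0 0 0 34" --pt "0 0 -11 0 0 0 34" --pt "0 0 0 0 0 0 34" --pt "0 0 0 0 0 0 12" --pt "0 0 0 0 0 0 12" --pt "0 0 0 0 0 0 12" --grip_force 20

```text
clock: 3.4
position: [0.4107, 0.2055, 0.0616]
tool_rot: [-2.889, 1.569, 0.409]
force: [-0.9, -0.2, 8.7]
grip_width: 0.0151
```

Call:
play_rows --pt "0.8 0.1 12.4 0 0 0 12" --pt "2.5 0.4 12.1 0 0 0 12" --pt "4.2 0.7 11.7 0 0 0 12" --pt "5.8 0.9 11 0 0 0 12" --pt "7.2 1.1 10 0 0 0 12" --pt "8.5 1.4 8.9 0 0 0 12"

```text
clock: 4.15
position: [0.4394, 0.21, 0.1275]
tool_rot: [-0.153, 1.57, -3.138]
force: [0.6, 3.2, -6.4]
grip_width: 0.0153
```

Call:
play_rows --pt "9.7 1.5 7.7 0 0 0 12" --pt "10.6 1.7 6.2 0 0 0 12" --pt "11.4 1.8 4.7 0 0 0 12" --pt "11.9 1.9 3 0 0 0 12" --pt "12.2 1.9 1.3 0 0 0 12" --pt "12.2 1.9 -0.4 0 0 0 12" --pt "12 1.9 -2.1 0 0 0 12" --pt "0 0 0 0 0 0 12"

```text
clock: 5.15
position: [0.5205, 0.2231, 0.1477]
tool_rot: [-2.581, 1.569, 0.717]
force: [-0.2, 3.7, 5.8]
grip_width: 0.015
```

```bash
python3 - <<'E'
from h import *
s=telemetry.observe();print(s["position"],s["qpos"],s["force"])
a=vision.grab_frame("side");t=vision.grab_frame("top")
a=cv2.resize(a[90:230,230:400],None,fx=4,fy=4)
cv2.imwrite("pics/s2.png",a[:,:,::-1])
E
```

```text
[0.52053828 0.22313591 0.1476878 ] [-0.22842233  0.55581728 -0.39132911  1.82060345  0.27908994  0.81782664
 -2.17317418] [-0.2104207   3.65749847  5.8421058 ]
```

View pics/s2.png

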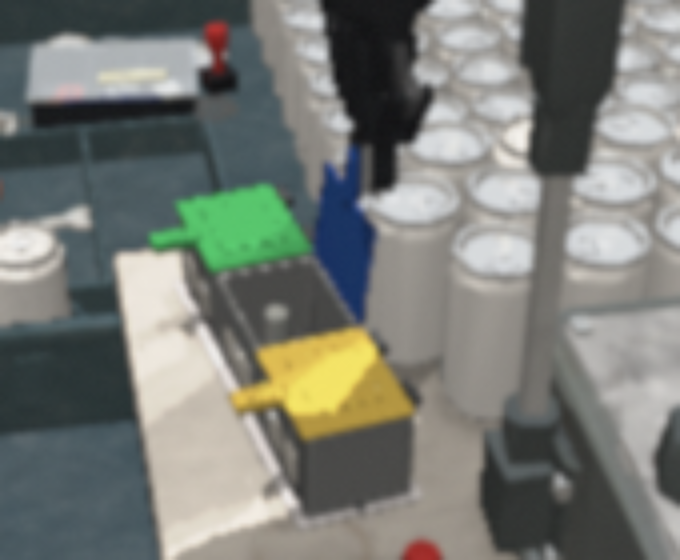

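Call:
play_rows --pt "3 0.5 -0.8 0 0 0 12" --pt "2 0.3 -0.6 0 0 0 12" --pt "0 0 0 0 0 0 12"

```text
clock: 5.62
position: [0.5249, 0.2238, 0.1465]
tool_rot: [-2.688, 1.569, 0.61]
force: [-0.9, 4.5, 7.3]
grip_width: 0.0151
```

Call:
play_rows --pt "3 0.5 -1 0 0 0 12" --pt "2 0.3 0 0 0 0 12" --pt "0 0 0 0 0 0 12"

```text
clock: 6.0
position: [0.5295, 0.2246, 0.1451]
tool_rot: [-2.205, 1.57, 1.093]
force: [-1.3, 4.9, 3.1]
grip_width: 0.0153
```

Call:
play_rows --pt "0 0 0 0 0 0 34" --pt "0 0 0 0 0 0 34" --pt "0 0 25 0 0 0 34" --pt "0 0 40 0 0 0 34" --pt "-30 -5 20 0 0 0 26" --pt "-50 -8 0 0 0 0 26" --pt "-45 -7 0 0 0 0 26" --pt "0 0 0 0 0 0 26"

```text
clock: 7.0
position: [0.4022, 0.2033, 0.2304]
tool_rot: [1.771, 1.569, -1.213]
force: [0.9, -0.1, -0.2]
grip_width: 0.0261
```

```bash
python3 - <<'E'
from h import *
np.set_printoptions(precision=4,suppress=True)
s=telemetry.observe();c=vision.camera_info("wrist");im=vision.grab_frame("wrist");np.save("w2.npy",c)
print(s["position"],s["force"],s["grip_width"]); 
a=vision.grab_frame("side");t=vision.grab_frame("top");cv2.imwrite("pics/top3.png",t[:,:,::-1]);cv2.imwrite("pics/side3.png",a[:,:,::-1]);cv2.imwrite("pics/w2.png",im[:,:,::-1])
o=np.zeros((600,700,3),np.uint8);o[:400,:640]=im[:,:,::-1]
o[400:,:300]=cv2.resize(a[130:210,260:380],None,fx=2.5,fy=2.5)[:,:,::-1]
o[400:,320:620]=cv2.resize(t[160:240,200:320],None,fx=2.5,fy=2.5)[:,:,::-1]
cv2.imwrite("pics/m3.png",o)
E
```

```text
[0.4022 0.2033 0.2304] [ 0.8572 -0.13   -0.2221] 0.026138838091156847
```

View pics/m3.png

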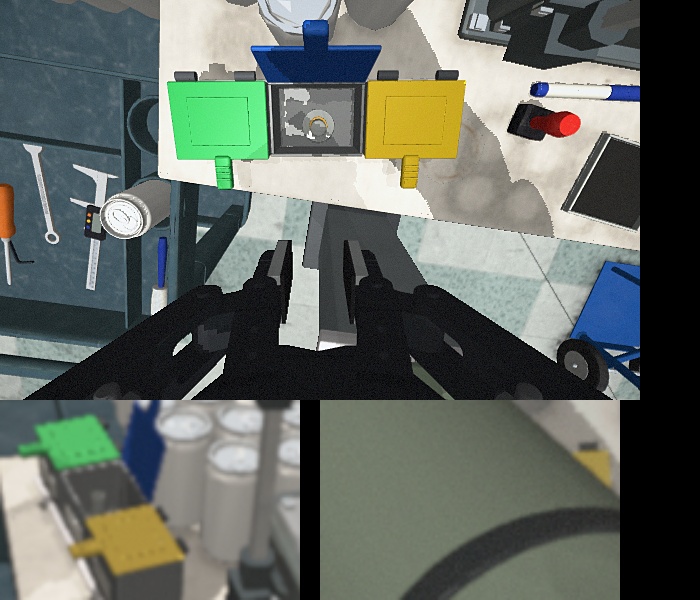

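```bash
python3 - <<'E'
import cv2
im=cv2.imread("pics/w2.png");cv2.imwrite("pics/c2.png",cv2.resize(im[10:160,235:400],None,fx=4,fy=4,interpolation=cv2.INTER_CUBIC))
E
```

```text
(no output)
```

View pics/c2.png

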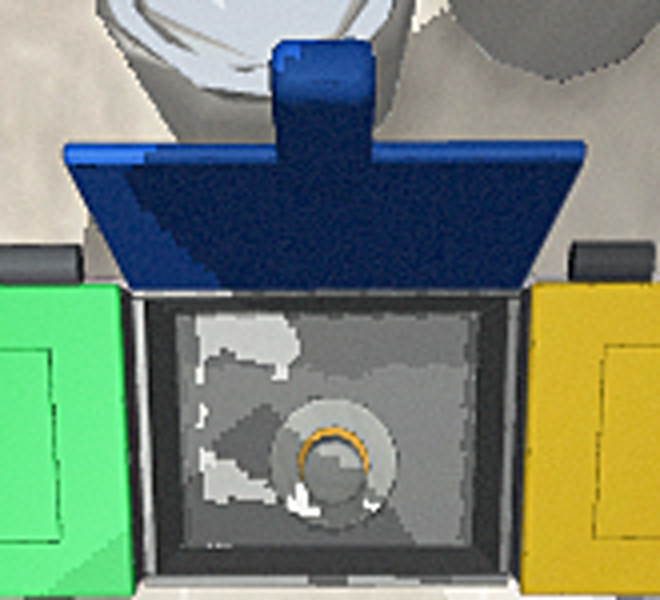

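```bash
python3 - <<'E'
from h import *
np.set_printoptions(precision=4,suppress=True)
c=np.load("w2.npy",allow_pickle=True).item();o=(235,10)
print("disc",ray("wrist",T([[334,463]],o,4),.021,c),"pin",ray("wrist",T([[333,472]],o,4),.065,c))
lid=ray("wrist",T([[135,283],[527,283],[134,594],[524,594]],o,4),.074,c);print("lidcorners adj",lid)
bx=ray("wrist",T([[141,297],[517,295],[160,577],[502,575]],o,4),.070,c);print("rim in",bx,bx.mean(0))
fl=ray("wrist",T([[178,312],[476,312],[182,547],[474,547]],o,4),.009,c);print("floor",fl,fl.mean(0))
# lid angle: hinge model
ex=np.array([.988,.157,0]);ey=np.array([-.157,.988,0]);ez=np.array([0,0,1.])
H=np.array([.4135,.206,.072])+.085*ex
for th in(1.7,1.75,1.8,1.85):
    d=-np.cos(th)*ex+np.sin(th)*ez; n=np.sin(th)*ex+np.cos(th)*ez
    P=[H+.072*d+s*.045*ey+n*k for s in(1,-1) for k in(-.002,.002)]+[H+.102*d+.005*n,H+.102*d-.005*n]
    uv=proj("wrist",P,c); print(th,((uv-o)*4).round(0).ravel())
E
```

```text
disc [[0.4554 0.2099 0.021 ]] pin [[0.4556 0.2104 0.065 ]]
lidcorners adj [[0.4906 0.2616 0.074 ]
 [0.5046 0.1734 0.074 ]
 [0.4199 0.2539 0.074 ]
 [0.4348 0.1598 0.074 ]]
rim in [[0.488  0.2605 0.07  ]
 [0.5021 0.1746 0.07  ]
 [0.4244 0.2486 0.07  ]
 [0.438  0.1654 0.07  ]] [0.4631 0.2123 0.07  ]
floor [[0.4885 0.2591 0.009 ]
 [0.5015 0.177  0.009 ]
 [0.4241 0.2501 0.009 ]
 [0.4375 0.1653 0.009 ]] [0.4629 0.2129 0.009 ]
1.7 [ 57. 201.  57. 176. 582. 201. 583. 176. 319.  92. 319. 165.]
1.75 [ 57. 179.  56. 154. 583. 179. 583. 154. 319.  56. 319. 127.]
1.8 [ 56. 157.  56. 133. 583. 156. 583. 132. 318.  20. 319.  90.]
1.85 [ 56. 135.  56. 111. 583. 135. 583. 111. 318. -15. 319.  54.]
```

Call:
play_rows --pt "30 5 -25 0 0 0 26" --pt "30 5 -40 0 0 0 26" --pt "21 4 -30 0 0 0 26" --pt "7 1 0 0 0 0 26" --pt "6 1 0 0 0 0 26" --pt "4 0.6 0 0 0 0 26" --pt "3 0.5 0 0 0 0 26" --pt "0 0 0 0 0 0 26"

```text
clock: 8.15
position: [0.5043, 0.2212, 0.1357]
tool_rot: [0.358, 1.57, -2.626]
force: [-7.9, -2.2, 7.5]
grip_width: 0.0256
```

Call:
play_rows --pt "2 0.3 0 0 0 0 26" --pt "0 0 0 0 0 0 26"

```text
clock: 8.4
position: [0.5049, 0.2212, 0.1355]
tool_rot: [0.295, 1.567, -2.689]
force: [-18.6, -3.7, 14.7]
grip_width: 0.026
```

Call:
play_rows --pt "-20 -3 0 0 0 0 28" --pt "-20 -5 0 0 0 0 28" --pt "-10 -3 -10 0 0 0 28" --pt "0 0 0 0 0 0 28"

```text
clock: 8.9
position: [0.4569, 0.2102, 0.1246]
tool_rot: [0.709, 1.57, -2.276]
force: [1.1, -0.1, 0.1]
grip_width: 0.0278
```

```bash
python3 - <<'E'
from h import *
np.set_printoptions(precision=4,suppress=True)
s=telemetry.observe();c=vision.camera_info("wrist");im=vision.grab_frame("wrist");np.save("w4.npy",c)
p=s["position"];R=Ro.from_euler('xyz',s["tool_rot"]).as_matrix();print(p,R[:,1],s["force"],s["grip_width"])
print(proj("wrist",[p,[p[0],p[1],.065],[.4555,.2101,.065],[.4555,.2101,.021]],c))
cv2.imwrite("pics/w4.png",im[:,:,::-1])
E
```

```text
[0.4569 0.2102 0.1246] [ 0.1562 -0.9877  0.0004] [ 1.1072 -0.114   0.1435] 0.027769601586452933
[[316.473  255.7964]
 [316.5829 216.2476]
 [316.476  218.0966]
 [316.5433 199.9003]]
```

View pics/w4.png

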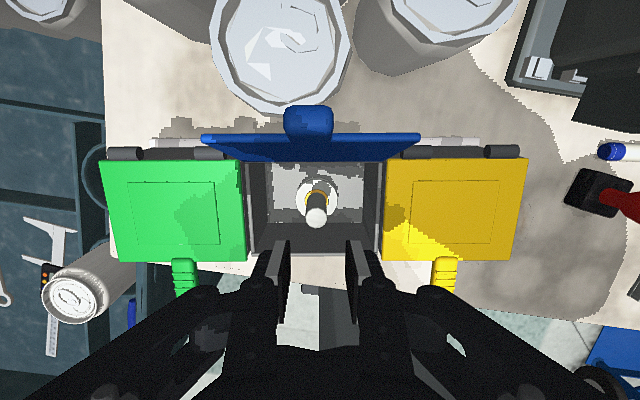

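Call:
play_rows --pt "-1 0 -20 0 0 0 28" --pt "0 0 -30 0 0 0 28" --pt "0 0 -25 0 0 0 28" --pt "0 0 -14 0 0 0 28" --pt "0 0 -5 0 0 0 28" --pt "0 0 0 0 0 0 28"

```text
clock: 9.7
position: [0.4564, 0.2107, 0.0312]
tool_rot: [-2.86, 1.57, 0.438]
force: [0.4, 0.9, -0.4]
grip_width: 0.0279
```

Call:
play_rows --pt "0 0 0 0 0 0 10" --pt "0 0 0 0 0 0 10" --pt "0 0 0 0 0 0 10" --pt "0 0 0 0 0 0 10" --grip_force 50

```text
clock: 10.2
position: [0.4566, 0.2107, 0.0316]
tool_rot: [-2.861, 1.57, 0.437]
force: [0.2, -0.4, 7.4]
grip_width: 0.0145
```

Call:
play_rows --pt "0 0 8 0 0 0 10" --pt "0 0 20 0 0 0 10" --pt "0 0 30 0 0 0 10" --pt "0 0 35 0 0 0 10" --pt "0 0 30 0 0 0 10" --pt "0 0 12 0 0 0 10" --pt "0 0 0 0 0 0 10"

```text
clock: 11.08
position: [0.4563, 0.2104, 0.1663]
tool_rot: [-3.068, 1.57, 0.23]
force: [-1.0, -0.5, -2.6]
grip_width: 0.0147
```

Call:
play_rows --pt "-3 -15 0 0 0 0 10" --pt "-5 -35 0 0 0 0 10" --pt "-5 -45 0 0 0 0 10" --pt "-5 -45 0 0 0 0 10" --pt "-5 -45 0 0 0 0 10" --pt "-2 -45 0 0 0 0 10" --pt "0 -45 0 0 0 0 10" --pt "0 -35 0 0 0 0 10"

```text
clock: 12.08
position: [0.4297, -0.1019, 0.165]
tool_rot: [-0.131, 1.569, -3.117]
force: [0.9, 0.0, -1.3]
grip_width: 0.0145
```

Call:
play_rows --pt "4 -30 -10 0 0 0 10" --pt "5 -18 -30 0 0 0 10" --pt "3 -8 -30 0 0 0 10" --pt "0 0 0 0 0 0 10" --pt "0 0 0 0 0 0 10"

```text
clock: 12.7
position: [0.4428, -0.1552, 0.0964]
tool_rot: [-0.676, 1.57, 2.622]
force: [0.5, 0.4, -1.1]
grip_width: 0.0149
```

```bash
python3 - <<'E'
from h import *
np.set_printoptions(precision=4,suppress=True)
s=telemetry.observe();c=vision.camera_info("wrist");im=vision.grab_frame("wrist");np.save("w5.npy",c)
p=s["position"];print(p,s["force"],s["grip_width"],s["qpos"])
a=vision.grab_frame("side")
o=np.zeros((600,640,3),np.uint8);o[:400]=im[:,:,::-1]
o[400:,:250]=cv2.resize(a[250:330,280:380],None,fx=2.5,fy=2.5)[:,:,::-1]
o[400:,260:510]=cv2.resize(a[130:210,260:360],None,fx=2.5,fy=2.5)[:,:,::-1]
cv2.imwrite("pics/m5.png",o)
E
```

```text
[ 0.4428 -0.1552  0.0964] [ 0.4855  0.4334 -1.1166] 0.01493440348200347 [ 0.4518  0.5067 -0.3107  2.1006  0.2769  0.5728 -1.4702]
```

View pics/m5.png

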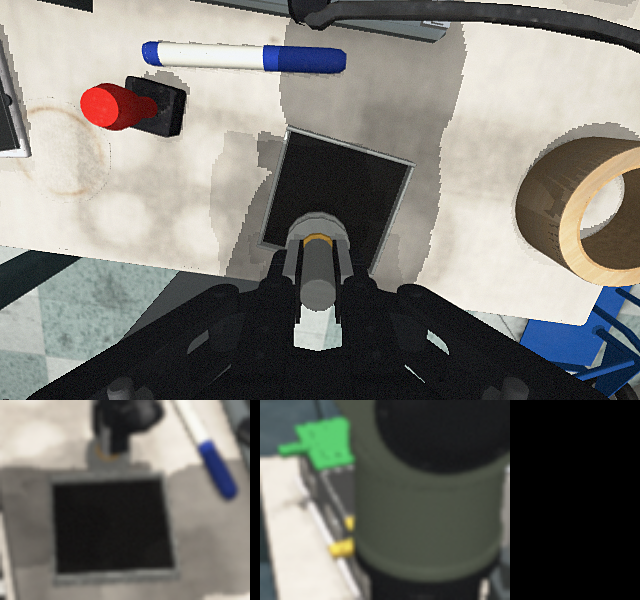

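```bash
python3 - <<'E'
from h import *
np.set_printoptions(precision=4,suppress=True)
c=np.load("w5.npy",allow_pickle=True).item()
q=ray("wrist",[[289,128],[414,164],[261,245]],.012,c);print(q,(q[1]+q[2])/2)
b=.0964-.0226;p=np.array([.4428,-.1552,0])
print(proj("wrist",[p+[0,0,b+.056],p+[0,0,b+.012],p+[0,0,b]],c))
E
```

```text
[[ 0.4976 -0.1264  0.012 ]
 [ 0.4861 -0.2219  0.012 ]
 [ 0.4026 -0.116   0.012 ]] [ 0.4444 -0.169   0.012 ]
[[316.2086 293.6372]
 [316.4363 246.7902]
 [316.4798 237.8334]]
```

Call:
play_rows --pt "0.5 -7 0 0 0 0 10" --pt "0 -6 -10 0 0 0 10" --pt "0 0 -20 0 0 0 10" --pt "0 0 -20 0 0 0 10" --pt "0 0 -10 0 0 0 10" --pt "0 0 -4 0 0 0 10" --pt "0 0 0 0 0 0 10"

```text
clock: 13.68
position: [0.4437, -0.1686, 0.0321]
tool_rot: [2.267, 1.571, -0.718]
force: [0.2, -0.5, -0.7]
grip_width: 0.0145
```

Call:
play_rows --pt "0 0 -2 0 0 0 10" --pt "0 0 -1.5 0 0 0 10" --pt "0 0 -0.5 0 0 0 10" --pt "0 0 0 0 0 0 10"

```text
clock: 14.18
position: [0.4437, -0.1685, 0.028]
tool_rot: [2.831, 1.571, -0.154]
force: [0.2, 0.2, -0.7]
grip_width: 0.0147
```

Call:
play_rows --pt "0 0 -1 0 0 0 10" --pt "0 0 0 0 0 0 10"

```text
clock: 14.42
position: [0.4438, -0.1685, 0.0275]
tool_rot: [2.297, 1.57, -0.688]
force: [-2.9, 2.0, 16.8]
grip_width: 0.0146
```

Call:
play_rows --pt "0 0 0.6 0 0 0 10" --pt "0 0 0 0 0 0 18" --pt "0 0 0 0 0 0 28" --pt "0 0 0 0 0 0 32" --pt "0 0 15 0 0 0 32" --pt "0 0 30 0 0 0 32" --pt "0 0 40 0 0 0 32" --pt "-15 0 40 0 0 0 32"

```text
clock: 15.42
position: [0.4289, -0.1683, 0.1547]
tool_rot: [3.055, 1.57, 0.071]
force: [-0.1, 0.1, -0.1]
grip_width: 0.0316
```

Call:
play_rows --pt "-10 -20 30 0 0 0 32" --pt "0 -40 20 0 0 0 32" --pt "0 -40 10 0 0 0 32" --pt "0 -40 0 0 0 0 32" --pt "0 0 0 0 0 0 32"

```text
clock: 16.05
position: [0.4179, -0.311, 0.2134]
tool_rot: [1.934, 1.57, -1.054]
force: [-0.1, 2.0, -0.3]
grip_width: 0.0322
```

```bash
python3 - <<'E'
from h import *
np.set_printoptions(precision=4,suppress=True)
s=telemetry.observe();im=vision.grab_frame("wrist")
print(s["position"],s["force"],s["grip_width"])
a=vision.grab_frame("side");t=vision.grab_frame("top")
o=np.zeros((560,800,3),np.uint8)
o[:280,:400]=cv2.resize(a[250:320,280:380],None,fx=4,fy=4)[:,:,::-1]
o[:280,400:]=cv2.resize(a[120:220,250:390],(400,280))[:,:,::-1]
o[280:,:400]=cv2.resize(t[190:260,380:480],None,fx=4,fy=4)[:,:,::-1]
o[280:,400:]=cv2.resize(t[160:240,200:320],(400,280))[:,:,::-1]
cv2.imwrite("pics/m6.png",o)
P=np.array([.4437,-.1685,0])
for n,of in(("side",(280,250)),("top",(380,190))): print(n,(proj(n,[P+[0,0,.061],P+[0,0,.017]])-of)*4)
E
```

```text
[ 0.4179 -0.311   0.2134] [-0.1052  1.9929 -0.2844] 0.032224334826346665
side [[180.4236 134.0802]
 [178.264  189.0185]]
top [[186.9693 130.8265]
 [168.5883 144.3392]]
```

View pics/m6.png

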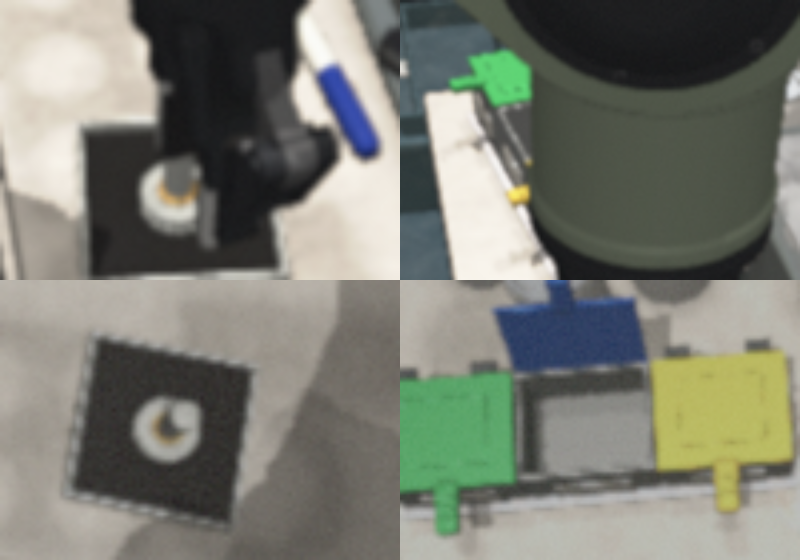

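```bash
python3 - <<'E'
from h import *
from workcell import workorder
ex=np.array([.988,.157,0]);ey=np.array([-.157,.988,0]);ez=np.array([0,0,1.]);H=np.array([.498,.2185,.072])
for th in(1.7,1.8,1.85):
    d=-np.cos(th)*ex+np.sin(th)*ez
    print(th,((proj("top",[H+.072*d+s*.045*ey for s in(1,-1)])-(200,160))*[400/120,280/80]+[400,280]).round())
print(workorder.job_done())
E
```

```text
1.7 [[495. 323.]
 [639. 312.]]
1.8 [[495. 312.]
 [639. 301.]]
1.85 [[495. 307.]
 [638. 296.]]
the job is handed in; nothing more can be done
None
```

The job is handed in. I swung the blue lid open, took the seaming roll out by its pin and stood it upright on its disc near the middle of the black-lined tray. It took about 16 s of the 48 s allowed.

- **Roll:** The last top and side pictures show it standing upright, with the gripper clear and open well away from it. I touched down with about 17 N, released, and saw no sign of tilt.
- **Blue lid:** My first pull left it at about 1.78 rad, so I pushed it again until the wrist read about 19 N and it stopped moving. In the final top picture it sits at roughly 1.81–1.85 rad. That fit is only good to a few hundredths of a radian, so I can't confirm the last bit of travel from the picture.
- **Other lids:** Yellow and green are shut in the last top picture. In the side view the arm hid most of the yellow and blue boxes, so the top view is the check there.

The force readings stayed under 20 N at every check, and no check failed.

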